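# Stand the oak board across the dice tray

## Robot

A 6-joint arm with a two-finger parallel gripper is mounted at the origin on the work surface. World frame = base frame: x ahead of the robot, y to its left, z up, the work surface at z = 0. Lengths are in m, angles in rad, forces in N, time in s.
With the tool pointing down it reaches from about 0.275 to 0.75 m from the base axis. Payload 10.2 kg.
Tool frame: the origin (TCP) lies at the very end of the fingers, on their centre line; the grasp point (between the pads) lies 19 mm behind it (grasp_offset is the distance from the TCP to the grasp point, in m); z points along the fingers, y is the line along which they close (so a half turn about z gives the same grasp; the last joint's range is limited). The gripper opens to 85 mm and grips with 20 to 120 N. Pads are 22 mm wide; open, the fingers measure 114 mm over their backs; the gripper's body (76 mm by 85 mm) begins 54 mm behind the grasp point. The pads swing forward as they close: fully open they stand 13 mm farther back than shut.
Start: joints at [-1.519, 0.313, 1.498, -0, 1.331, -0.223], TCP at [0.142, -0.505, 0.231] pointing down, gripper open.
Joint ranges: [-2.94, 2.94], [-0.97, 2.17], [0.19, 2.56], [-1.23, 4.37], [0.02, 3.11], [-2.88, 2.88]. Speed limits (rad/s): [2.39, 2.39, 3.01, 3.14, 3.14, 3.14].

## Interface

Orientations are given as a unit quaternion [w, x, y, z].
In Python, from workcell import * gives the robot as it stands. The module is installed in compiled form; this text tells all that it offers.
- The arm moves only by the tool step_arm, never from a script. Its argument "rows" is a list of rows, each a list of 3 entries, a list of its own where there are three numbers: the opening, from 0 (shut) to 1 (fully open), then the shift along the tool's x, y, z each as a share of 400 mm, from -1 to 1, then the turn about the tool's z as a share of pi/2 rad, from -1 to 1. In form: [[claw, [dx, dy, dz], yaw], ...]. A call has exactly 5 rows; each row is the pose to reach, as a shift and turn from the pose commanded when the call began, along the tool's axes at that moment; what a row does not reach only later rows make up. A row lasts 1/12 s, in which the tool goes at most 41.7 mm and 7.16 degrees, less where a joint would pass 70% of its speed; a pose out of reach is approached as far as the arm can. A call with a number of a shift or a turn outside -1 to 1 is refused whole. A call with a gripper value outside its range is refused whole. The fingers move at their own pace and stop on an object; "newtons" is the grip in N (left out, the last holds). Time passes only in rows, so rows that repeat a pose let the fingers close, or fill a call up. It gives the time, the measured TCP pose, the force, the opening and the grip force at its end, in the units of the state.
- state(): the state, without advancing time (a new reading comes with each control period).
- camera(name): name is "side" or "top"; returns a dict with "pixels" (400x640x3 uint8, blue, green, red), "intrinsics" (3x3 intrinsics, pixels), "D" ([k1, k2, p1, p2, k3] as OpenCV has them; the pictures are not rectified), "eye" and "attitude" of the camera in the world. Camera axes: x right, y down, z forward; pixel columns grow to the right and rows downward; lengths in m; the calibration is good to about 2 mm. A picture is of the moment at which its call begins. There is no depth.
- sign_off(): hands the job in; it is judged then, once.
The state is a dict: "time_s": time; "qpos": joint angles; "joint_velocities": joint speeds; "joint_torque": joint torques, N m; "tcp_pos": TCP position; "eef_rot": TCP orientation; "wrist_force": force on the tool from outside, world axes, zero at the start; "wrist_torque": the same for the moment, N m; "finger_gap": finger opening in m; "grip_force": force on a finger pad.
Only numpy, scipy, OpenCV 4.12 (cv2) and the standard library are available. Lean on these libraries where they do the work, as an engineer would, in place of code of your own. Each camera call takes 0.05 s, during which the arm holds its last target. There are 200 camera calls.

## Task

The dice keep rolling out of the dice tower's tray: take the oak board that leans in the oak box and stand it upright on one of its long edges on the table, centred across the tray's open mouth and flush against the ends of both tray side walls, so that it closes the tray and stands there by itself. Set it down rather than drop it, do not shove the tower from its place, keep all five dice in the tray, and leave the ashtray and the coasters alone.

Things in the scene. Friction and masses are not known exactly. Their poses are not given: they have to be found in the camera images.
- board: Flat oak board 150 (own x) x 110 (own y) x 14 mm (own z), 0.15 kg; origin at its centre. At the start it leans about 49 deg above level in the oak box, 150 mm edges level: lower long edge on the box floor, underside on the box rim 63 mm up the board, the upper 47 mm sticking out freely, up and out over one long wall of the box. Both faces and both long edges are alike.
- oak_box: Low open oak box the board leans in; heavy, fixed. Outside 68 mm (own x) x 182 mm (own y), 60 mm high; walls 8 mm, floor 12 mm thick. Origin at the centre of its underside. The board sticks out over the wall on the own -x side, parallel to own y. A 6 mm flap hangs open outside the -y end, to 99 mm from the origin.
- tower: Red plastic dice tower with open-fronted tray, loose, 0.8 kg. Origin: middle of the tray's mouth at table height; own x into the tray, y along the mouth, z up. Tray 125 mm deep, 120 wide, floor 5 thick; side walls 6 thick, 30 high, their flat ends in the mouth plane x = 0 at y = +-54 to 60 mm, floor edge 3 mm behind. Behind it the tower, x 125 to 205 mm, 120 wide, 180 high.
- ashtray: Round empty white ceramic ashtray, 108 mm across, 34 mm high; origin at the centre of its underside. Bystander.
- coasters: Stack of four round black coasters, 94 mm across, 32 mm high; origin at the centre of its underside. Bystander.
- die1: Green resin die, 19 mm, lying in the tower's tray; origin at the centre of the face it was set down on.
- die2: Green resin die, 19 mm, lying in the tower's tray; origin at the centre of the face it was set down on.
- die3: Green resin die, 19 mm, lying in the tower's tray; origin at the centre of the face it was set down on.
- die4: Green resin die, 19 mm, lying in the tower's tray; origin at the centre of the face it was set down on.
- die5: Green resin die, 19 mm, lying in the tower's tray; origin at the centre of the face it was set down on.
Not all that is in view belongs to the job. Leave any blue look-alike of the die2 alone.

How it is judged:
On the way:
1. the board is lifted clear of the oak box (contact force between board and oak_box below 0.01 N and contact force between the fingers and board above 1 N and height (world z) of board above 0.08 m), for 0.2 s.
At the end, for the whole second after the job is handed in: The board stands upright (within 3.4 deg) on a long edge on the table, its centre within 12 mm of the middle of the tray mouth, parallel to the mouth within 2.8 deg and not more than 2.5 mm off the mouth plane at its middle, at rest; all five dice are within the tray ((angle between board's own y axis and vertical below 0.06 rad or angle between board's own y axis and vertical above 3.08159 rad) and height (world z) of board between 0.05 and 0.059 m and x of board in the frame of tower between -0.0095 and -0.005 m and y of board in the frame of tower between -0.012 and 0.012 m and angle between the z axis of board and the x axis of tower, either way round below 0.05 rad and linear speed of board below 0.01 m/s and angular speed of board below 0.08 rad/s and x of die1 in the frame of tower between 0.002 and 0.125 m and y of die1 in the frame of tower between -0.054 and 0.054 m and x of die2 in the frame of tower between 0.002 and 0.125 m and y of die2 in the frame of tower between -0.054 and 0.054 m and x of die3 in the frame of tower between 0.002 and 0.125 m and y of die3 in the frame of tower between -0.054 and 0.054 m and x of die4 in the frame of tower between 0.002 and 0.125 m and y of die4 in the frame of tower between -0.054 and 0.054 m and x of die5 in the frame of tower between 0.002 and 0.125 m and y of die5 in the frame of tower between -0.054 and 0.054 m); the robot touches nothing.
It fails at once if the board is let go of in the air, more than 12 mm above the table (contact force between anything else and board below 0.01 N and height (world z) of board above 0.067 m).
It fails at once if the tower is shoved more than 12 mm (distance of tower from where it was at the start of the episode above 0.012 m).
It fails at once if the ashtray is moved more than 15 mm (distance of ashtray from where it was at the start of the episode above 0.015 m).
It fails at once if the coasters are moved more than 15 mm (distance of coasters from where it was at the start of the episode above 0.015 m).
It also fails if it takes over 48 s, if anything falls off the work surface, if the arm or the gripper's body presses on something with over 40 N, if the wrist force passes 120 N, or if a joint passes its speed limit or range.

## Working session

There is one attempt and no reset: what is moved stays moved. The work goes in short steps, Python scripts to look and compute and a tool call to move; the robot and the scene stay as the last step left them, time stands still between calls to the robot, and variables do not carry over. Pictures are saved under pics/ and viewed, at most 10 in all, crops included, and the job is handed in when it is done.

Besides the shell and the picture viewer there is one more tool, called after "Call:" in YAML: its name, and indented under it one key for each argument. step_arm: Moves the arm, as the interface text tells. Its arguments: {"type":"object","properties":{"rows":{"type":"array"},"newtons":{"type":"number"}},"required":["rows"]}

```bash
mkdir -p pics
python3 - <<'E'
from workcell import *
import cv2,pickle
d={n:camera(n) for n in("top","side")}
pickle.dump(d,open('c0.pkl','wb'))
for n in d:
    cv2.imwrite(f'pics/{n}0.png',d[n]["pixels"]); print(n,d[n]["intrinsics"],d[n]["D"],d[n]["eye"],d[n]["attitude"])
print(state())
E
```

```text
top [[458.13785334   0.         318.76227349]
 [  0.         458.13785334 205.73612489]
 [  0.           0.           1.        ]] [-0.07311079  0.          0.          0.          0.        ] [ 0.41941883 -0.00555506  1.04839052] [ 0.06803517 -0.69368398  0.71446192 -0.06097463]
side [[511.90043551   0.         322.97455315]
 [  0.         511.90043551 196.45261884]
 [  0.           0.           1.        ]] [-0.11709843  0.          0.          0.          0.        ] [0.20109053 0.58284891 0.70193713] [ 0.12892186 -0.27960969  0.86978999 -0.38556835]
{'time_s': 0.1, 'qpos': array([-1.51942743e+00,  3.13365165e-01,  1.49835707e+00,  1.44354458e-05,
        1.33101676e+00, -2.23401519e-01]), 'joint_velocities': array([-0.00084809, -0.00253303, -0.00224009,  0.00121842,  0.00016536,
        0.00176872]), 'joint_torque': array([ 2.57631982e-03, -4.12905514e+01, -2.60142803e+01, -1.88458621e-04,
        3.05656817e-03,  1.12647803e-05]), 'tcp_pos': array([ 0.14242495, -0.50507034,  0.23080861]), 'eef_rot': array([-5.70449193e-04,  9.90577559e-01,  1.36951707e-01,  5.62255655e-05]), 'wrist_force': array([-0.31732522,  0.5559184 ,  0.65249297]), 'wrist_torque': array([-0.0300557 , -0.0530155 , -0.00560865]), 'grip_force': 0.0, 'finger_gap': 0.08511456895890439}
```

View pics/top0.png

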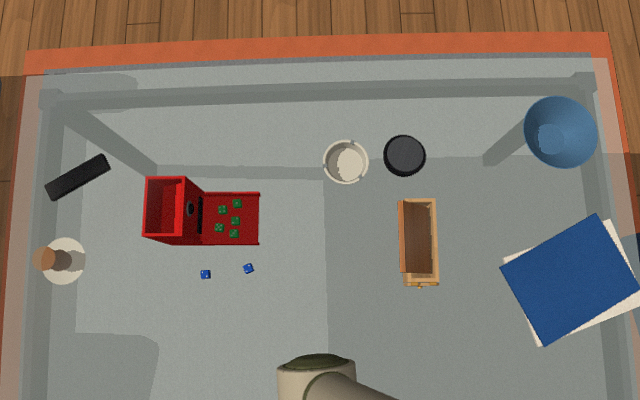

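View pics/side0.png

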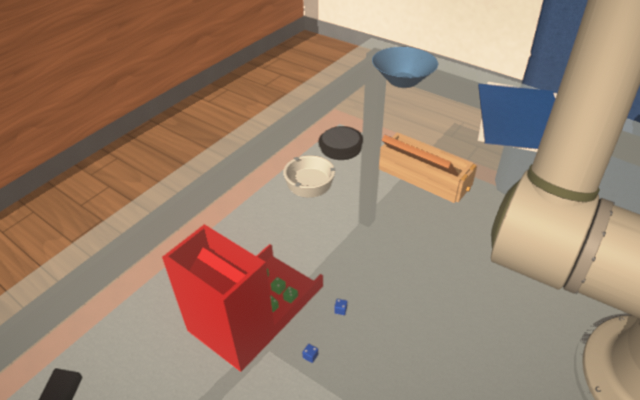

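The top view shows the oak board at px (405,235), leaning left over the oak box (420,240). The red tower has its mouth at column 259, rows 192–244, and the green dice are at about (230,218). The possible look-alikes for the board are the black block (77,177), the blue and white sheets (570,280) and the box's flap (422,284). The only oak board is at (405,235). The blue dice at (205,273) and (249,268) are to be left alone. Next is a close crop to check this.

Run:
```python
import cv2,pickle,numpy as np
d=pickle.load(open('c0.pkl','rb'))
def cr(n,x,y,w,h,s=4):
    im=cv2.resize(d[n]["pixels"][y:y+h,x:x+w],None,fx=s,fy=s,interpolation=cv2.INTER_CUBIC)
    for i in range(0,w,10): cv2.line(im,(i*s,0),(i*s,6 if i%50 else 14),(255,255,255),1)
    for i in range(0,h,10): cv2.line(im,(0,i*s),(6 if i%50 else 14,i*s),(255,255,255),1)
    return im
a=cr("top",380,190,80,110,5); b=cr("side",370,120,110,90,3)
c=np.zeros((550,730,3),np.uint8); c[:550,:400]=a; c[:270,400:730]=b
cv2.imwrite('pics/box.png',c)
a=cr("top",140,170,130,80,4); b=cr("side",160,220,170,150,3)
c=np.zeros((600,800,3),np.uint8)
a=cr("top",190,180,80,75,5); b=cr("side",250,235,80,110,5)
c[:375,:400]=a; c[:550,400:800]=b
cv2.imwrite('pics/tower.png',c)
```

```text
(no output)
```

View pics/box.png

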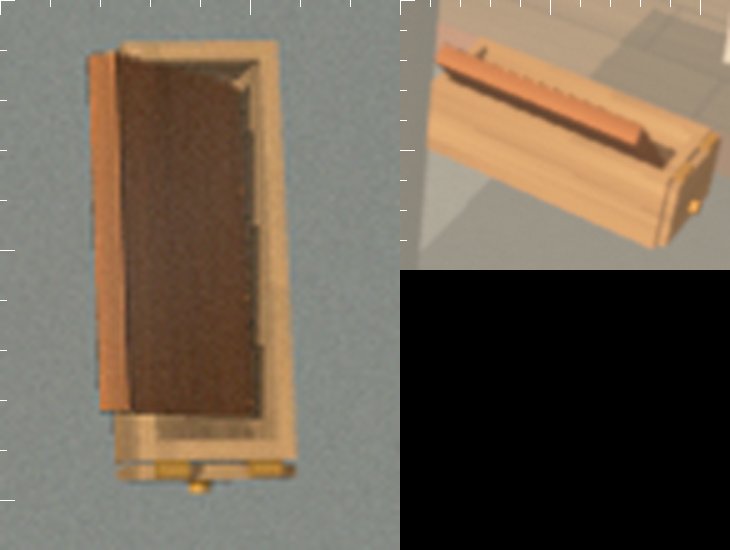

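View pics/tower.png

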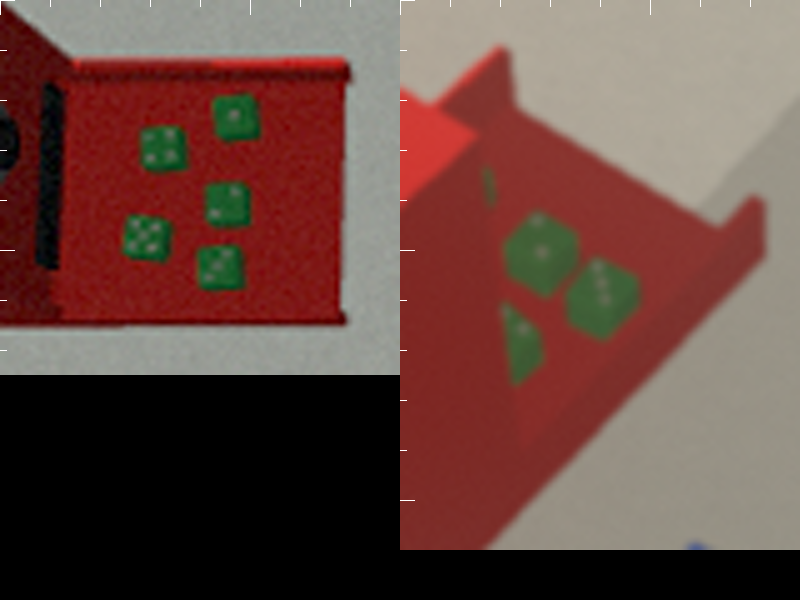

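The crops confirm the choice. The oak board's upper edge runs from px (397.6,201) to (400,272), with its top face facing right. The flap is at the bottom end (-y) of the box, and five green dice lie in the tray. The mouth wall ends are at (259.6,191.6) and (259.2,244.8) in the top view.

```bash
cat > h.py <<'E'
import numpy as np,cv2,pickle
from scipy.spatial.transform import Rotation as R
from scipy.optimize import least_squares
def proj(c,P):
    q=np.array(c["attitude"]); Rm=R.from_quat(q[[1,2,3,0]]).as_matrix()
    rv=cv2.Rodrigues(Rm.T)[0]; t=-Rm.T@np.array(c["eye"])
    return cv2.projectPoints(np.array(P,float),rv,t,np.array(c["intrinsics"]),np.array(c["D"],float))[0][:,0]
def place(p,P): # p=x,y,yaw
    c,s=np.cos(p[2]),np.sin(p[2]); P=np.array(P,float)
    return np.c_[p[0]+c*P[:,0]-s*P[:,1],p[1]+s*P[:,0]+c*P[:,1],P[:,2]]
def fit(cams,obs,p0):
    def f(p): return np.concatenate([(proj(cams[n],place(p,[o[0] for o in L]))-[o[1] for o in L]).ravel() for n,L in obs.items()])
    r=least_squares(f,p0,loss='soft_l1'); return r.x,r.fun.reshape(-1,2)
E
python3 - <<'E'
from h import *
d=pickle.load(open('c0.pkl','rb')); np.set_printoptions(precision=4,suppress=True)
# tower
T={"top":[((0,-.06,.03),(259.2,244.8)),((0,.06,.03),(259.7,191.7))],
"side":[((0,.06,.03),(0,0))]}
def side(s,):return None
sx=lambda x,y:(250+(x-400)/5,235+y/5)
# tower own x=+y world => own y = -x world : near wall (low x) is own +y
T={"top":[((0,.06,.03),(259.2,244.8)),((0,-.06,.03),(259.7,191.7))],
"side":[((0,.06,.03),sx(766,203)),((0,.054,.03),sx(753,195)),((0,.06,0),sx(766,262)),((0,-.06,.03),sx(500,45)),((0,-.054,.03),sx(511,52))]}
for k in("top","side",None):
    o=T if k is None else {k:T[k]}
    x,r=fit(d,o,[.35,.13,np.pi/2]);print(k,x,np.degrees(x[2]));print(r.round(1).tolist())
# box: own x=-y world, own y=+x
t=lambda x,y:(380+x/5,190+y/5)
B={"top":[((.034,.091,.06),t(278,41)),((.034,-.091,.06),t(297,459)),((-.034,-.091,.06),t(114,460)),]}
x,r=fit(d,B,[.36,-.2,-np.pi/2]);print('box',x,np.degrees(x[2]));print(r.round(1).tolist())
# board top edge in box-like frame: x=0 at outer (underside) top edge corner
U={"top":[((0,.075,.095),t(88,55)),((0,-.075,.095),t(100,411)),((.0106,.075,.1042),t(115,53)),((.0106,-.075,.1042),t(129,411))]}
x,r=fit(d,U,[.36,-.2,-np.pi/2]);print('board',x,np.degrees(x[2]));print(r.round(1).tolist())
E
```

```text
top [0.5837 0.1366 1.5559] 89.14710794973965
[[-0.0, -0.3], [0.0, 0.3]]
side [0.5858 0.1411 1.5408] 88.28018202463994
[[0.0, 0.2], [-0.2, 0.2], [0.2, -0.5], [-0.1, -0.0], [0.2, 0.1]]
None [0.5855 0.1405 1.5392] 88.18701477292244
[[-2.2, -1.0], [-1.3, -0.4], [0.3, 0.1], [0.1, 0.0], [0.4, -0.6], [0.2, -0.2], [0.5, -0.1]]
box [ 0.5213 -0.2179 -1.6144] -92.49960889606243
[[-0.1, 0.2], [-1.5, 0.2], [3.3, -0.4]]
board [ 0.5256 -0.1638 -1.5943] -91.34756528293904
[[-0.1, 0.1], [-0.1, 0.2], [0.2, -0.4], [0.0, 0.0]]
```

```bash
cat >> h.py <<'E'
def go(target,ydeg):
    from workcell import state
    s=state(); q=np.array(s["eef_rot"]); Rm=R.from_quat(q[[1,2,3,0]]).as_matrix()
    a=np.degrees(np.arctan2(Rm[1,1],Rm[0,1])); dy=-((ydeg-a+180)%360-180)
    print("tcp",np.round(s["tcp_pos"],4),"yang",round(a,2),"tilt",round(Rm[2,2],4),"shares",np.round(Rm.T@(np.array(target)-s["tcp_pos"])/.4,4),"yaw",round(dy/90,4),"F",np.round(s["wrist_force"],1),"gap",round(s["finger_gap"],4),"grip",round(s["grip_force"],1),"t",s["time_s"])
E
python3 -c "
from h import *
go([.525,-.180,.20],-91.35)"
```

```text
tcp [ 0.1424 -0.5051  0.2308] yang -74.26 tilt -1.0 shares [ 1.141  -0.5226  0.0779] yaw 0.1899 F [-0.3  0.6  0.7] gap 0.0851 grip 0.0 t 0.1
```

Call:
step_arm:
  rows:
    - [1,[0.09,-0.04,0],0.06]
    - [1,[0.18,-0.08,0],0.12]
    - [1,[0.27,-0.12,0],0.19]
    - [1,[0.36,-0.16,0],0.19]
    - [1,[0.45,-0.2,0],0.19]
  newtons: 40

```text
time_s: 0.52
tcp_pos: [0.295, -0.3779, 0.2311]
eef_rot: [-0.0, 1.0, -0.012, -0.0]
wrist_force: [-0.4, -0.5, 0.6]
finger_gap: 0.0853
grip_force: 0.0
```

```bash
python3 -c "
from h import *
go([.525,-.180,.20],-91.35)"
```

```text
tcp [ 0.295  -0.3779  0.2311] yang -91.41 tilt -1.0 shares [ 0.5626 -0.5088  0.0779] yaw -0.0007 F [-0.4 -0.5  0.6] gap 0.0853 grip 0.0 t 0.5167
```

Call:
step_arm:
  rows:
    - [1,[0.07,-0.06,0],0]
    - [1,[0.14,-0.12,0],0]
    - [1,[0.21,-0.19,0],0]
    - [1,[0.28,-0.25,0],0]
    - [1,[0.35,-0.32,0],0]

```text
time_s: 0.93
tcp_pos: [0.4381, -0.2535, 0.2311]
eef_rot: [-0.0, 1.0, -0.012, -0.0]
wrist_force: [-0.8, -0.6, 0.3]
finger_gap: 0.0852
grip_force: 0.0
```

Call:
step_arm:
  rows:
    - [1,[0.07,-0.06,0.02],0]
    - [1,[0.14,-0.12,0.04],0]
    - [1,[0.2126,-0.1888,0.0779],0]
    - [1,[0.2126,-0.1888,0.0779],0]
    - [1,[0.2126,-0.1888,0.0779],0]

```text
time_s: 1.35
tcp_pos: [0.5242, -0.1797, 0.1988]
eef_rot: [-0.001, 1.0, -0.01, -0.001]
wrist_force: [0.1, 0.4, 1.1]
finger_gap: 0.0854
grip_force: 0.0
```

Run:
```python
from h import *
from workcell import *
go([.525,-.180,.07],-91.35)
d={n:camera(n) for n in("top","side")}
a=cv2.resize(d["top"]["pixels"][170:310,340:500],None,fx=2.5,fy=2.5); b=cv2.resize(d["side"]["pixels"][40:240,340:500],None,fx=2.5,fy=2.5)
c=np.zeros((500,800,3),np.uint8); c[:350,:400]=a; c[:,400:]=b
cv2.imwrite('pics/pre.png',c)
```

```text
tcp [ 0.5242 -0.1797  0.1988] yang -91.18 tilt -1.0 shares [0.0028 0.001  0.322 ] yaw 0.0019 F [0.1 0.4 1.1] gap 0.0854 grip 0.0 t 1.35
```

View pics/pre.png

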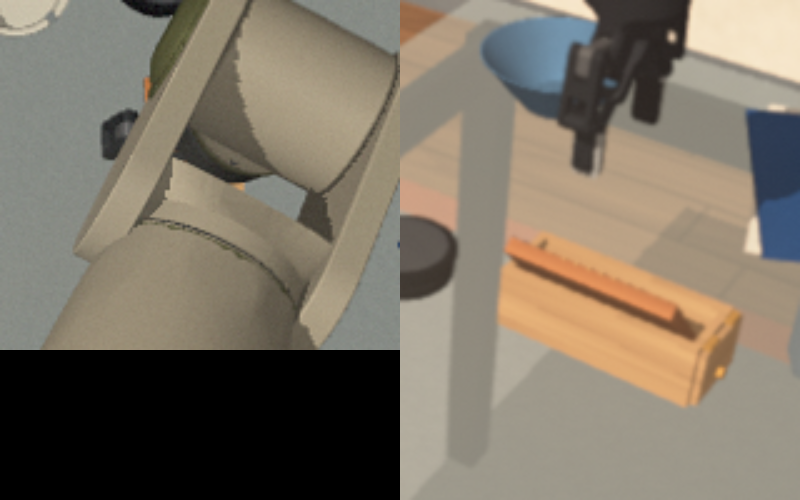

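The side view shows the gripper above the middle of the board, at crop (610,130), with its fingers on either side of the board's upper edge. I'll descend now.

Call:
step_arm:
  rows:
    - [1,[0.003,0.001,0.07],0]
    - [1,[0.003,0.001,0.13],0]
    - [1,[0.003,0.001,0.18],0]
    - [1,[0.003,0.001,0.21],0]
    - [1,[0.003,0.001,0.23],0]

```text
time_s: 1.87
tcp_pos: [0.5239, -0.1828, 0.1073]
eef_rot: [-0.0, 1.0, -0.013, -0.001]
wrist_force: [-0.1, -0.4, -0.1]
finger_gap: 0.0856
grip_force: 0.0
```

Call:
step_arm:
  rows:
    - [1,[0,0,0.02],0]
    - [1,[0,0,0.04],0]
    - [1,[0,0,0.06],0]
    - [1,[0,0,0.08],0]
    - [1,[0,0,0.09],0]

```text
time_s: 2.28
tcp_pos: [0.5247, -0.1817, 0.0712]
eef_rot: [-0.0, 1.0, -0.012, -0.0]
wrist_force: [0.6, -0.4, 0.4]
finger_gap: 0.0854
grip_force: 0.0
```

Call:
step_arm:
  rows:
    - [0.6,[0,0,0],0]
    - [0.6,[0,0,0],0]
    - [0.6,[0,0.01,0],0]
    - [0.57,[0,0.025,0],0]
    - [0.54,[0,0.04,0],0]
  newtons: 20

```text
time_s: 2.7
tcp_pos: [0.5248, -0.1983, 0.0726]
eef_rot: [0.0, 1.0, -0.012, 0.0]
wrist_force: [-0.1, 1.3, 0.1]
finger_gap: 0.0457
grip_force: 0.7
```

Call:
step_arm:
  rows:
    - [0.54,[0,0.015,0],0]
    - [0.5,[0,0.03,0],0]
    - [0.46,[0,0.045,0],0]
    - [0.42,[0,0.06,0],0]
    - [0.4,[0,0.07,0],0]

```text
time_s: 3.12
tcp_pos: [0.5239, -0.2267, 0.0721]
eef_rot: [0.0, 1.0, -0.012, 0.0]
wrist_force: [0.8, -0.4, -0.1]
finger_gap: 0.034
grip_force: 0.0
```

Run:
```python
from h import *
from workcell import *
go([.525,-.226,.07],-91.35)
b=cv2.resize(camera("side")["pixels"][80:240,370:500],None,fx=4,fy=3.7)
cv2.imwrite('pics/up.png',b[:600])
```

```text
tcp [ 0.5239 -0.2267  0.0721] yang -91.38 tilt -1.0 shares [ 0.0028 -0.0019  0.0053] yaw -0.0004 F [ 0.8 -0.4 -0.1] gap 0.034 grip 0.0 t 3.1167
```

View pics/up.png

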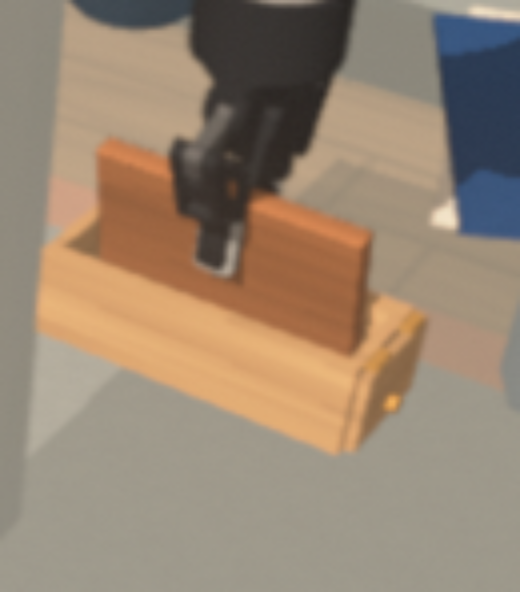

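The board is now nearly upright between the fingers, with its edge running from crop (100,150) to (368,240). I'll close on it.

Call:
step_arm:
  rows:
    - [0.2,[0,-0.005,0],0]
    - [0.1,[0,-0.005,0],0]
    - [0,[0,-0.005,0],0]
    - [0,[0,-0.005,0],0]
    - [0,[0,-0.005,0],0]
  newtons: 30

```text
time_s: 3.58
tcp_pos: [0.524, -0.2235, 0.0721]
eef_rot: [-0.0, 1.0, -0.012, -0.0]
wrist_force: [-1.1, -1.2, -0.1]
finger_gap: 0.0135
grip_force: 33.3
```

Call:
step_arm:
  rows:
    - [0,[0,0,0],0]
    - [0,[0,0,0],0]
    - [0,[0,0,0],0]
    - [0,[0,0,-0.01],0]
    - [0,[0,0,-0.02],0]
  newtons: 70

```text
time_s: 4.0
tcp_pos: [0.5238, -0.2236, 0.0801]
eef_rot: [-0.0, 1.0, -0.012, -0.0]
wrist_force: [0.2, 0.7, -1.6]
finger_gap: 0.013
grip_force: 70.3
```

Call:
step_arm:
  rows:
    - [0,[0,0,-0.04],0]
    - [0,[0,0,-0.09],0]
    - [0,[0,0,-0.15],0]
    - [0,[0,0,-0.21],0]
    - [0,[0,0,-0.25],0]

```text
time_s: 4.42
tcp_pos: [0.5243, -0.224, 0.1828]
eef_rot: [0.001, 1.0, -0.012, 0.001]
wrist_force: [-0.4, 0.2, -1.3]
finger_gap: 0.0132
grip_force: 70.2
```

Call:
step_arm:
  rows:
    - [0,[0,0,-0.01],0]
    - [0,[0,0,-0.01],0]
    - [0,[0,0,-0.01],0]
    - [0,[0,0,-0.01],0]
    - [0,[0,0,-0.01],0]

```text
time_s: 4.83
tcp_pos: [0.5236, -0.2235, 0.1829]
eef_rot: [-0.001, 1.0, -0.012, -0.001]
wrist_force: [-1.0, 0.0, -1.3]
finger_gap: 0.0134
grip_force: 70.2
```

Run:
```python
from h import *
from workcell import *
go([.5855,.1,.18],-91.8)
c=camera("side"); pickle.dump(c,open('c1.pkl','wb'))
cv2.imwrite('pics/held.png',cv2.resize(c["pixels"][30:210,340:500],None,fx=3.3,fy=3.3))
```

```text
tcp [ 0.5236 -0.2235  0.1829] yang -91.36 tilt -1.0 shares [ 0.1356 -0.8123  0.008 ] yaw 0.0049 F [-1.   0.  -1.3] gap 0.0134 grip 70.2 t 4.8333
```

View pics/held.png

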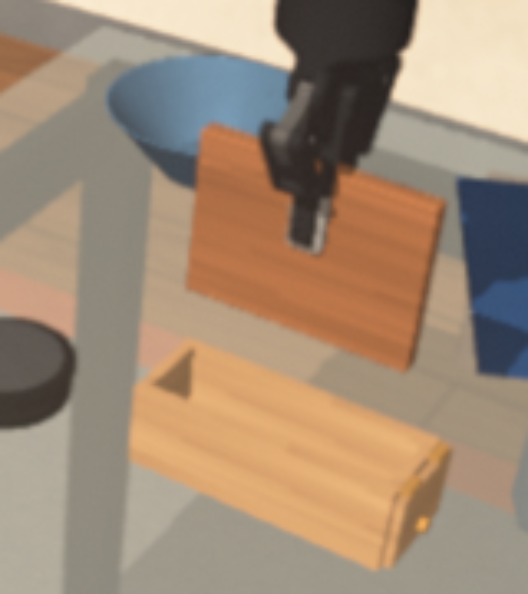

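Run:
```python
from h import *
c=pickle.load(open('c1.pkl','rb'))
ob=np.array([[203,130],[437,209],[188,290],[407,369]])/3.3+[340,30]
L=np.array([[.075,.055],[-.075,.055],[.075,-.055],[-.075,-.055]])
def f(p):
    k,s=np.cos(p[2]),np.sin(p[2]); X=p[0]+k*L[:,0]-s*L[:,1]; Z=p[1]+s*L[:,0]+k*L[:,1]
    Y=p[3]-np.sin(np.radians(1.36))*(X-.5236)+p[4]*L[:,1]
    return (proj(c,np.c_[X,Y,Z])-ob).ravel()
r=least_squares(f,[.52,.18,0,-.2165,0]);print(r.x,r.fun.round(1))
r=least_squares(lambda p:f([*p,-.2165,0]),[.52,.18,0]);print(r.x,r.fun.round(1))
```

```text
[ 0.53131747  0.16930927 -0.01298478 -0.23009929 -0.00349581] [-0.1  0.3  0.1 -0.4  0.3 -0.4 -0.2  0.5]
[ 0.52592721  0.17809808 -0.01369853] [-0.8 -0.2  0.6 -0.5 -0.3 -0.2  0.3  1.1]
```

Call:
step_arm:
  rows:
    - [0,[0.01,-0.06,0],0]
    - [0,[0.03,-0.15,0],0]
    - [0,[0.045,-0.24,0],0]
    - [0,[0.06,-0.33,0],0]
    - [0,[0.07,-0.42,0],0]

```text
time_s: 5.3
tcp_pos: [0.556, -0.0548, 0.1836]
eef_rot: [-0.0, 1.0, -0.012, -0.0]
wrist_force: [-0.1, 0.2, -2.5]
finger_gap: 0.0133
grip_force: 70.0
```

Call:
step_arm:
  rows:
    - [0,[0.015,-0.09,0],0]
    - [0,[0.03,-0.18,0.02],0]
    - [0,[0.045,-0.27,0.05],0]
    - [0,[0.055,-0.35,0.08],0]
    - [0,[0.057,-0.39,0.1],0]

```text
time_s: 5.72
tcp_pos: [0.5819, 0.1025, 0.1424]
eef_rot: [-0.0, 1.0, -0.011, -0.001]
wrist_force: [0.6, -0.2, -2.1]
finger_gap: 0.0132
grip_force: 69.9
```

Run:
```python
from h import *
go([.582,.110,.064],-91.4)
```

```text
tcp [0.5819 0.1025 0.1424] yang -91.21 tilt -1.0 shares [ 1.00e-04 -1.85e-02  1.96e-01] yaw 0.0022 F [ 0.6 -0.2 -2.1] gap 0.0132 grip 69.9 t 5.7167
```

Lower to about 4 mm above the table, then look at it before closing up to the mouth.

Call:
step_arm:
  rows:
    - [0,[0,0,0.04],0]
    - [0,[0,0,0.09],0]
    - [0,[0,0,0.14],0]
    - [0,[0,0,0.18],0]
    - [0,[0,0,0.195],0]

```text
time_s: 6.13
tcp_pos: [0.581, 0.099, 0.0632]
eef_rot: [-0.0, 1.0, -0.012, -0.002]
wrist_force: [-0.9, 0.3, -1.7]
finger_gap: 0.0133
grip_force: 70.0
```

Call:
step_arm:
  rows:
    - [0,[0,-0.01,0],0]
    - [0,[0,-0.02,0],0]
    - [0,[0,-0.02,0],0]
    - [0,[0,-0.02,0],0]
    - [0,[0,-0.02,0],0]

```text
time_s: 6.55
tcp_pos: [0.583, 0.107, 0.067]
eef_rot: [0.0, 1.0, -0.012, 0.001]
wrist_force: [0.0, 0.1, -2.4]
finger_gap: 0.0132
grip_force: 70.0
```

Run:
```python
from h import *
from workcell import *
go([.582,.130,.060],-91.4)
d={n:camera(n) for n in("top","side")}; pickle.dump(d,open('c2.pkl','wb'))
a=cv2.resize(d["top"]["pixels"][170:270,180:280],None,fx=4,fy=4); b=cv2.resize(d["side"]["pixels"][190:340,240:340],None,fx=4,fy=4)
c=np.zeros((600,800,3),np.uint8); c[:400,:400]=a; c[:,400:]=b
cv2.imwrite('pics/near.png',c)
```

```text
tcp [0.583 0.107 0.067] yang -91.34 tilt -1.0 shares [-0.0039 -0.0574  0.0174] yaw 0.0006 F [ 0.   0.1 -2.4] gap 0.0132 grip 70.0 t 6.55
```

View pics/near.png

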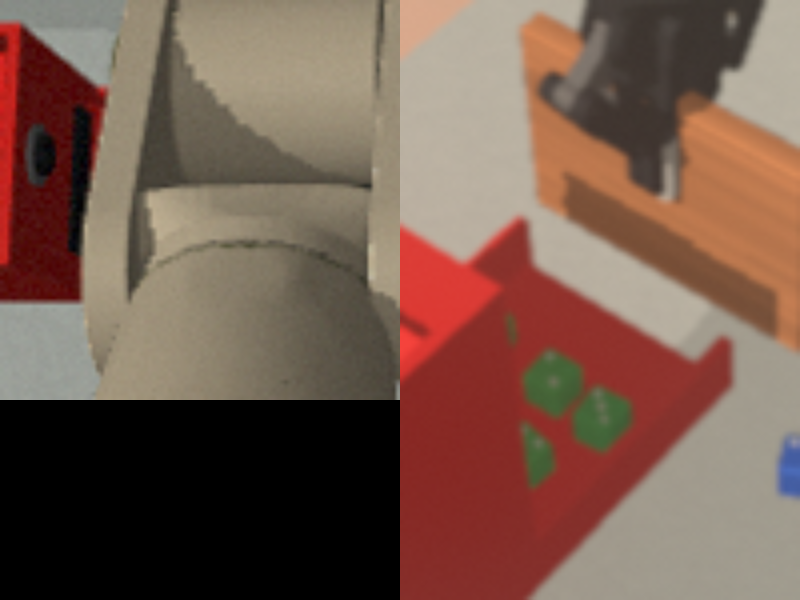

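The side view shows the board upright about 25 mm in front of the mouth and parallel to it. All the dice are in the tray, and the blue die is at crop (785,465). Next is the remaining distance and the clearance to that die.

Run:
```python
from h import *
d=pickle.load(open('c2.pkl','rb'));c=d["side"]; d0=pickle.load(open('c0.pkl','rb'))
ob=np.array([[540,205],[522,32]],float);ob=(ob-[400,0])/4+[240,190]
a=np.radians(-1.36)
r=least_squares(lambda p:(proj(c,[[p[0],p[1],p[2]],[p[0],p[1],p[2]+.11]])-ob).ravel(),[.66,.114,.007]);print("far bottom corner",r.x,r.fun.round(2))
print("expected", .583+.003+.075, .107+.007-.0018)
r=least_squares(lambda p:(proj(d0["top"],[[p[0],p[1],.012]])-[[249,268]]).ravel(),[.48,.14]);print("blue",r.x)
```

```text
far bottom corner [ 0.66512618  0.10557726 -0.00445035] [ 0.03 -0.   -0.03  0.  ]
expected 0.6609999999999999 0.11220000000000001
blue [0.47313224 0.1634223 ]
```

Call:
step_arm:
  rows:
    - [0,[-0.004,-0.012,0.002],0]
    - [0,[-0.004,-0.025,0.005],0]
    - [0,[-0.004,-0.038,0.008],0]
    - [0,[-0.004,-0.038,0.008],0]
    - [0,[-0.004,-0.038,0.008],0]

```text
time_s: 7.07
tcp_pos: [0.5813, 0.1227, 0.0628]
eef_rot: [0.0, 1.0, -0.011, -0.0]
wrist_force: [-0.1, 0.5, -1.7]
finger_gap: 0.0133
grip_force: 70.0
```

Call:
step_arm:
  rows:
    - [0,[0,-0.003,0],0]
    - [0,[0,-0.006,0],0]
    - [0,[0,-0.009,0],0]
    - [0,[0,-0.009,0],0]
    - [0,[0,-0.009,0],0]

```text
time_s: 7.48
tcp_pos: [0.5815, 0.1258, 0.063]
eef_rot: [-0.0, 1.0, -0.012, 0.0]
wrist_force: [0.7, 0.1, -2.3]
finger_gap: 0.0133
grip_force: 70.0
```

Call:
step_arm:
  rows:
    - [0,[0,-0.003,0],0]
    - [0,[0,-0.006,0],0]
    - [0,[0,-0.006,0],0]
    - [0,[0,-0.006,0],0]
    - [0,[0,-0.006,0],0]

```text
time_s: 7.9
tcp_pos: [0.5815, 0.1282, 0.063]
eef_rot: [0.0, 1.0, -0.012, -0.0]
wrist_force: [0.1, -0.1, -1.3]
finger_gap: 0.0132
grip_force: 70.0
```

Call:
step_arm:
  rows:
    - [0,[0,-0.003,0],0]
    - [0,[0,-0.005,0],0]
    - [0,[0,-0.005,0],0]
    - [0,[0,-0.005,0],0]
    - [0,[0,-0.005,0],0]

```text
time_s: 8.32
tcp_pos: [0.5816, 0.1302, 0.0629]
eef_rot: [-0.0, 1.0, -0.012, -0.0]
wrist_force: [-0.1, -0.1, -1.2]
finger_gap: 0.0128
grip_force: 70.0
```

Call:
step_arm:
  rows:
    - [0,[0,-0.002,0],0]
    - [0,[0,-0.004,0],0]
    - [0,[0,-0.004,0],0]
    - [0,[0,-0.004,0],0]
    - [0,[0,-0.004,0],0]

```text
time_s: 8.73
tcp_pos: [0.5816, 0.1318, 0.0629]
eef_rot: [0.0, 1.0, -0.012, -0.0]
wrist_force: [0.8, 1.0, -1.0]
finger_gap: 0.0134
grip_force: 70.0
```

Call:
step_arm:
  rows:
    - [0,[0,-0.002,0],0]
    - [0,[0,-0.004,0],0]
    - [0,[0,-0.004,0],0]
    - [0,[0,-0.004,0],0]
    - [0,[0,-0.004,0],0]

```text
time_s: 9.15
tcp_pos: [0.5816, 0.133, 0.063]
eef_rot: [0.0, 1.0, -0.012, -0.0]
wrist_force: [-0.6, -4.9, -0.7]
finger_gap: 0.013
grip_force: 70.2
```

Call:
step_arm:
  rows:
    - [0,[0,0,0.002],0]
    - [0,[0,0,0.004],0]
    - [0,[0,0,0.005],0]
    - [0,[0,0,0.005],0]
    - [0,[0,0,0.005],0]

```text
time_s: 9.57
tcp_pos: [0.5819, 0.133, 0.0611]
eef_rot: [0.0, 1.0, -0.012, 0.0]
wrist_force: [-0.1, -4.8, 0.4]
finger_gap: 0.0132
grip_force: 70.3
```

Run:
```python
from h import *
from workcell import *
go([.582,.133,.060],-91.4); print(state()["wrist_torque"])
```

```text
tcp [0.5819 0.133  0.0611] yang -91.36 tilt -1.0 shares [ 0.0002 -0.0001  0.0029] yaw 0.0004 F [-0.1 -4.8  0.4] gap 0.0132 grip 70.3 t 9.5667
[-1.05531663e+00  4.84049846e-05 -6.68756727e-02]
```

Call:
step_arm:
  rows:
    - [0,[0,0,0.001],0]
    - [0,[0,0,0.002],0]
    - [0,[0,0,0.003],0]
    - [0,[0,0,0.003],0]
    - [0,[0,0,0.003],0]

```text
time_s: 9.98
tcp_pos: [0.5821, 0.133, 0.0602]
eef_rot: [0.0, 1.0, -0.012, 0.001]
wrist_force: [0.4, -5.4, 1.3]
finger_gap: 0.0128
grip_force: 70.6
```

Call:
step_arm:
  rows:
    - [0,[0,0,0.001],0]
    - [0,[0,0,0.002],0]
    - [0,[0,0,0.003],0]
    - [0,[0,0,0.003],0]
    - [0,[0,0,0.003],0]

```text
time_s: 10.4
tcp_pos: [0.5822, 0.133, 0.06]
eef_rot: [0.0, 1.0, -0.012, 0.001]
wrist_force: [-4.0, -5.1, 11.4]
finger_gap: 0.0132
grip_force: 71.9
```

Call:
step_arm:
  rows:
    - [0,[0,0,0],0]
    - [0,[0,0,0],0]
    - [0,[0,0,0],0]
    - [0.2,[0,0,0],0]
    - [0.22,[0,0,0],0]
  newtons: 20

```text
time_s: 10.82
tcp_pos: [0.5818, 0.1339, 0.0587]
eef_rot: [-0.001, 1.0, -0.012, 0.0]
wrist_force: [0.1, 1.1, -0.1]
finger_gap: 0.0191
grip_force: 0.0
```

Call:
step_arm:
  rows:
    - [0.25,[0,0,0],0]
    - [0.3,[0,0,0],0]
    - [0.4,[0,0,0],0]
    - [0.45,[0,0,0],0]
    - [0.45,[0,0,0],0]

```text
time_s: 11.23
tcp_pos: [0.5816, 0.1335, 0.0585]
eef_rot: [-0.0, 1.0, -0.012, -0.0]
wrist_force: [-0.8, 1.0, 0.0]
finger_gap: 0.0385
grip_force: 0.0
```

Run:
```python
from h import *
from workcell import *
go([.582,.133,.26],-91.4)
c=camera("side")["pixels"]; cv2.imwrite('pics/rel.png',cv2.resize(c[190:340,220:400],None,fx=4,fy=4))
```

```text
tcp [0.5816 0.1335 0.0585] yang -91.35 tilt -1.0 shares [ 0.0009  0.0011 -0.5039] yaw 0.0005 F [-0.8  1.   0. ] gap 0.0385 grip 0.0 t 11.2333
```

View pics/rel.png

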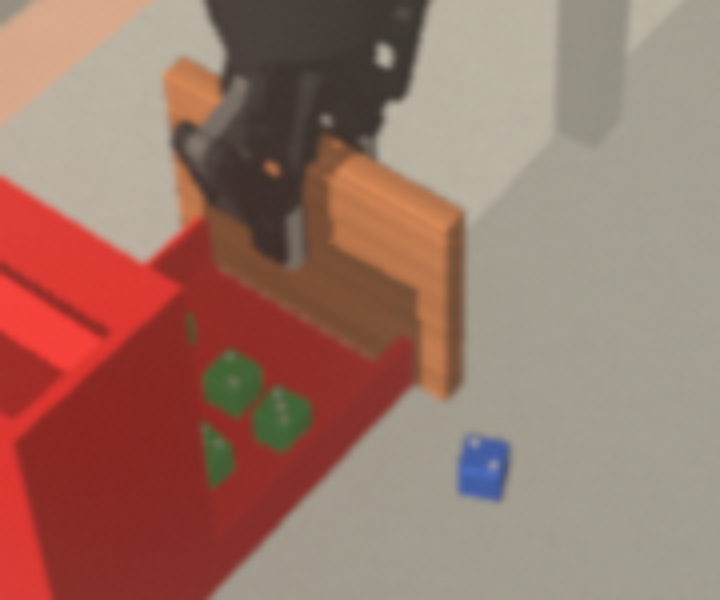

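The board stands by itself, flush against both wall ends (crop (208,225) and (413,385)), with roughly equal overhang. The green dice are in the tray and the blue die is undisturbed. I'll retreat straight up.

Call:
step_arm:
  rows:
    - [0.5,[0,0,-0.02],0]
    - [0.5,[0,0,-0.06],0]
    - [0.5,[0,0,-0.12],0]
    - [0.5,[0,0,-0.2],0]
    - [0.5,[0,0,-0.28],0]

```text
time_s: 11.7
tcp_pos: [0.5812, 0.1334, 0.1722]
eef_rot: [0.0, 1.0, -0.012, -0.0]
wrist_force: [0.2, 0.1, -0.1]
finger_gap: 0.0425
grip_force: 0.0
```

Call:
step_arm:
  rows:
    - [0.5,[0,0.08,-0.05],0]
    - [0.5,[0,0.17,-0.08],0]
    - [0.5,[0,0.26,-0.08],0]
    - [0.5,[0,0.35,-0.08],0]
    - [0.5,[0,0.44,-0.08],0]

```text
time_s: 12.12
tcp_pos: [0.5772, -0.0441, 0.2036]
eef_rot: [0.0, 1.0, -0.012, 0.001]
wrist_force: [-0.4, -0.1, -0.3]
finger_gap: 0.0429
grip_force: 0.0
```

Run:
```python
from h import *
from workcell import *
d={n:camera(n) for n in("top","side")}; pickle.dump(d,open('c3.pkl','wb'))
a=cv2.resize(d["top"]["pixels"][170:270,180:280],None,fx=4,fy=4); b=cv2.resize(d["side"]["pixels"][190:340,240:340],None,fx=4,fy=4)
c=np.zeros((600,800,3),np.uint8); c[:400,:400]=a; c[:,400:]=b
cv2.imwrite('pics/end.png',c); print(state()["wrist_force"],state()["tcp_pos"])
```

```text
[-0.02645872 -0.28268004 -0.35738485] [ 0.57731547 -0.04712632  0.20316766]
```

View pics/end.png

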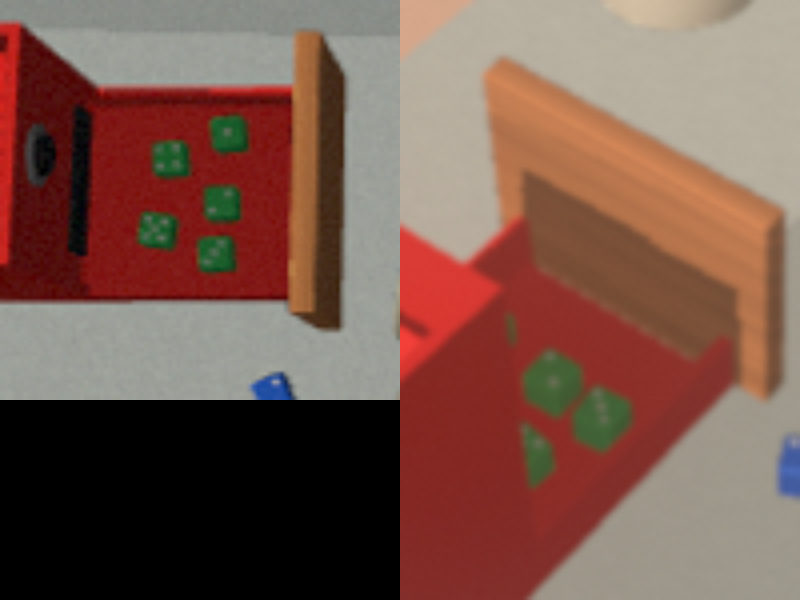

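Run:
```python
from h import *
d=pickle.load(open('c3.pkl','rb'))
g=lambda c,o,z:least_squares(lambda p:(proj(c,[[p[0],p[1],z]])-[o]).ravel(),[.58,.12]).x
a=g(d["top"],(180+343/4,170+75/4),0);b=g(d["top"],(180+341/4,170+327/4),0);print("top back bottom",a,b,(a+b)/2)
c=g(d["side"],(240+(503-400)/4,190+85/4),.11) # placeholder far top front
e=g(d["side"],(240+(768-400)/4,190+225/4),.11);print("side front top",g(d["side"],(240+(488-400)/4,190+80/4),.11),e)
print("side near front bottom",g(d["side"],(240+(738-400)/4,190+382/4),0),g(d["side"],(240+(766-400)/4,190+398/4),0))
```

```text
top back bottom [0.65764921 0.125532  ] [0.50981764 0.12783855] [0.58373343 0.12668527]
side front top [0.65386661 0.14046476] [0.51056535 0.13943937]
side near front bottom [0.52600233 0.13926497] [0.51121522 0.13932146]
```

```bash
python3 -c "
from workcell import *
print(sign_off())"
```

```text
the job is handed in; nothing more can be done
None
```

I handed the job in, without seeing the verdict: in the last pictures the board stands by itself on a long edge across the tray mouth, against both wall ends (centred to about 3 mm), and all five dice are in the tray.

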